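Put the box knife away in the blocked drawer

TASK

Put the box knife away in the top drawer of the grey drawer unit. A carton stands in the drawer's way, so first slide the carton across the bench until all of it rests upright on the dark rubber mat, without tipping it; then pull the top drawer nearly all the way out by its bar handle and lay the knife flat on the drawer's floor, setting it down rather than dropping it. Leave the drawer open, and leave the lower drawer and the other things as they are.

Things in the scene. Friction and masses are not known exactly. Their poses are not given: they have to be found in the camera images.
- unit: fixed grey steel drawer unit with two drawers, one above the other, 240 deep (x) x 280 wide (y) x 170 high; origin at the centre of its underside, on the bench; its front, with the handles, faces its own -x. A roll of tape stands on its top, towards the back
- unit_drawer0 (a joint): how far the top drawer is pulled out along the unit's -x, in m: 0 shut, 0.166 all the way out; may start a little ajar
- unit_drawer1 (a joint): how far the lower drawer is pulled out, in m: 0 shut; to be left shut
- unit_drawer0_handle (a point): middle of the top drawer's bar handle, a level steel bar 11 thick and 120 long along the unit's y, 132 above the bench and 38 below the unit's top; 35 from the bar's middle line to the drawer's front face; open space above, below and behind the bar between two stalks 102 apart; moves with the drawer; axes as the unit's
- drawer_floor (a point): centre of the top drawer's inner floor, 95 above the bench, 153 along +x and 37 below the handle point; moves with the drawer, axes as the unit's. Inside 195 long (x) x 238 wide (y); walls 6 thick, 53 above this floor; front panel 15 thick, 64 above it. With the drawer out by q, the uncovered part starts 97 before this point (-x) and is q - 6 long
- carton: loose sealed cardboard carton, 110 (x) x 150 (y) x 85 high, about 0.4 kg, too wide to grip; origin at the centre of its underside
- carton_corner0 (a point): lower corner of the carton at its own x = +55, y = +75, height 0 (for checking that it lies within the mat)
- carton_corner1 (a point): lower corner of the carton at its own x = +55, y = -75, height 0 (for checking that it lies within the mat)
- carton_corner2 (a point): lower corner of the carton at its own x = -55, y = -75, height 0 (for checking that it lies within the mat)
- carton_corner3 (a point): lower corner of the carton at its own x = -55, y = +75, height 0 (for checking that it lies within the mat)
- mat: thin dark rubber mat flush with the bench (under 1 thick, a carton slides on to it freely), 220 (x) x 260 (y), to the left or right of the carton; fixed; origin at its centre on the bench
- knife: loose black plastic box knife, blade drawn in, lying flat; body 32 wide (y), 18 high, 145 long over all along its x with a steel nose at +x (from x = -73 to +73), about 0.11 kg; origin at the centre of its underside; on the bench on the other side of the carton from the mat
- tape: bystander: roll of packing tape, 104 across, 48 high, on top of the drawer unit; origin at the centre of its underside
- flask: bystander: green drinking flask, 72 across, 170 high, on the bench beside the unit; origin at the centre of its underside
- phone: bystander: grey cordless telephone handset standing in its black cradle, 90 x 80, 165 high in all, on the bench on the other side of the unit; origin at the centre of its underside
Mind the look-alikes: they are no part of the job. There is more than one size of the knife; the job needs the smaller. Several things have the shape of the carton; the one meant has the colours described above.

How it is judged:
By the outcome, as a careful person would: the job done as asked, in the order asked, and still so for the second after the job is handed in, with the robot touching nothing.
It also fails if it takes over 67 s, if anything falls off the work surface, if the arm or the gripper's body presses on something with over 40 N, if the wrist force passes 120 N, or if a joint passes its speed limit or range.

ROBOT

A 6-joint arm with a two-finger parallel gripper is mounted at the origin on the work surface. World frame = base frame: x ahead of the robot, y to its left, z up, the work surface at z = 0. Lengths are in mm, angles in rad, forces in N, time in s.
With the tool pointing down it reaches from about 300 to 750 mm from the base axis. Payload 8.5 kg.
Tool frame: the origin (TCP) lies at the very end of the fingers, on their centre line; the grasp point (between the pads) lies 19 mm behind it; z points along the fingers, x is the direction in which the jaws open and shut, and the axes are right-handed (so a half turn about z gives the same grasp; the last joint's range is limited). The gripper opens to 85 mm and grips with 20 to 120 N. Pads are 22 mm wide; open, the fingers measure 114 mm over their backs; the gripper's body (76 mm by 85 mm) begins 54 mm behind the grasp point. The pads swing forward as they close: fully open they stand 13 mm farther back than shut.
Start: joints at [0.983, 0.381, 1.297, -0, 1.464, -0.215], TCP at [200.314, 512.206, 201.722] pointing down, gripper open.
Joint ranges: [-3.11, 3.11], [-0.89, 2.33], [0.22, 2.48], [-1.42, 4.56], [0.17, 2.85], [-2.88, 2.88]. Speed limits (rad/s): [2.39, 2.39, 3.14, 3.14, 3.14, 3.14].

INTERFACE

Orientations are given as a rotation vector (axis times angle).
In Python, from cell import ctrl gives the robot as it stands.
- The arm moves only by the tool step_arm, never from a script. Its argument "series" is a list that holds one entry, the list of rows, each a list of 4 numbers: the shift along the tool's x, y, z in mm, then the turn about the tool's z in rad. A call has 1 to 12 rows; each row shifts and turns the commanded pose from where the row before left it, along the tool's axes as they then stand; what a row does not reach is not made up. A row lasts 1/12 s, in which the tool goes at most 41.7 mm and 7.16 degrees, less where a joint would pass 70% of its speed; a pose out of reach is approached as far as the arm can. A call is refused whole if a number of a shift passes 41.7 or a number of a turn 0.125, either way. A call with a gripper value outside its range is refused whole. "hand" is the finger opening in mm, from 0 to 85.4, set as the call begins (left out, the last holds). The fingers move at their own pace and stop on an object; "newtons" is the grip in N (left out, the last holds). Time passes only in rows, so rows that do not move let the fingers close. It gives the time, the measured TCP pose, the force and the opening at its end, in the units of the state.
- ctrl.get_obs(): the state, without advancing time (a new reading comes with each control period).
- ctrl.read_camera(name): name is "scene" or "top" or "wrist"; returns a dict with "img" (480x640x3 uint8, blue, green, red), "vfov" (degrees; the focal length in pixels is half the picture's height over the tangent of half this angle, whatever the lens; pixels are square), "cx", "cy" (the principal point, pixels), "rvec" (rotation vector, rad) and "tvec" (3), from world to camera coordinates, as OpenCV has them. Camera axes: x right, y down, z forward; pixel columns grow to the right and rows downward; lengths in mm; the calibration is good to about 2 mm. The wrist camera is an equidistant fisheye: a pixel r from the principal point sees the ray r / f radians off the axis. A picture is of the moment at which its call begins. There is no depth.
- ctrl.finish_job(): hands the job in, once; it reports no verdict.
The state is a dict: "time": time; "joint_positions": joint angles; "joint_velocities": joint speeds; "tau": joint torques, N m; "ee_pos": TCP position; "tool_rot": TCP orientation; "wrist_force": force on the tool from outside, world axes, zero at the start; "torque": the same for the moment, N m; "opening": finger opening in mm.
Only numpy, scipy, OpenCV 4.12 (cv2) and the standard library are available. Lean on these libraries where they do the work, as an engineer would, in place of code of your own. Each camera call takes 0.05 s, during which the arm holds its last target.

## Working session

There is one attempt and no reset: what is moved stays moved. The work goes in short steps, Python scripts to look and compute and a tool call to move; the robot and the scene stay as the last step left them, time stands still between calls to the robot, and variables do not carry over. Pictures are saved under pics/ and viewed, and the job is handed in when it is done.

Besides the shell and the picture viewer there is one more tool, called after "Request:" by a JSON object that holds its "name" and its "arguments", one argument or row to a line. step_arm: Moves the arm, as the interface text tells. Its arguments: {"type":"object","properties":{"series":{"type":"array","items":{"type":"array","items":{"type":"array","items":{"type":"number"}}}},"hand":{"type":"number"},"newtons":{"type":"number"}},"required":["series"]}

```bash
ls; mkdir -p pics
python3 - <<'E'
from cell import ctrl
import cv2
o=ctrl.get_obs();print(o)
for n in ["scene","top","wrist"]:
    c=ctrl.read_camera(n);cv2.imwrite(f"pics/{n}0.png",c["img"]);print(n,{k:v for k,v in c.items() if k!="img"})
E
```

```text
pics
{'time': 0.0, 'joint_positions': array([ 9.82704756e-01,  3.81189354e-01,  1.29831361e+00, -1.47562710e-06,
        1.46361054e+00, -2.15305526e-01]), 'joint_velocities': array([-6.60650711e-05,  3.55978769e-04,  7.22666045e-04, -1.49257453e-04,
        1.46681266e-04,  1.06942410e-03]), 'tau': array([ 3.00217573e-03, -4.48440278e+01, -2.31298363e+01,  6.29603028e-05,
        4.53767119e-03, -6.43050541e-06]), 'ee_pos': array([200.1164971 , 511.91400558, 201.09756573]), 'tool_rot': array([ 2.59415965e+00,  1.77097423e+00, -2.21398473e-03]), 'wrist_force': array([0.36781577, 0.32401594, 0.83826673]), 'torque': array([ 0.04255468,  0.02874034, -0.03589076]), 'opening': 85.57313690016255}
scene {'vfov': 56.284701456374925, 'cx': 322.2074087940183, 'cy': 241.448570743994, 'rvec': array([ 2.31174321, -0.07251447,  0.0313401 ]), 'tvec': array([-492.84071316,  151.53034666, 1072.21800809])}
top {'vfov': 51.21604382757006, 'cx': 319.46152164535766, 'cy': 240.6237832371094, 'rvec': array([ 2.17854959, -2.16540646,  0.1257451 ]), 'tvec': array([  38.2976338 ,  496.07661464, 1228.10881624])}
wrist {'vfov': 65.70646984690485, 'cx': 321.1763862652428, 'cy': 235.91895674661916, 'rvec': array([-2.37855782, -1.62514391, -0.24771676]), 'tvec': array([-549.92701085,  -39.61402786,  379.74024924])}
```

View pics/scene0.png

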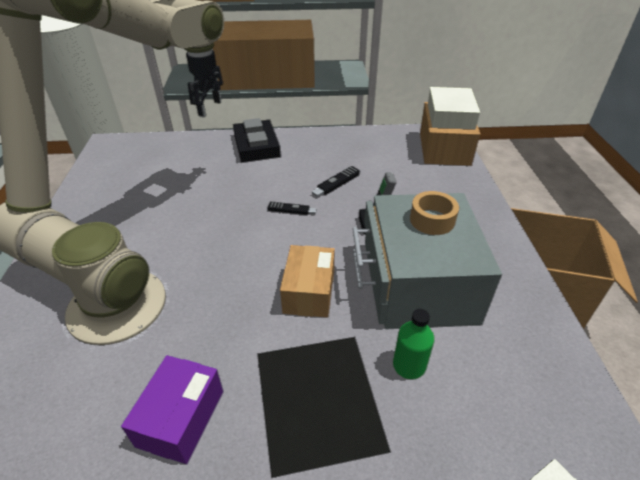

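View pics/top0.png

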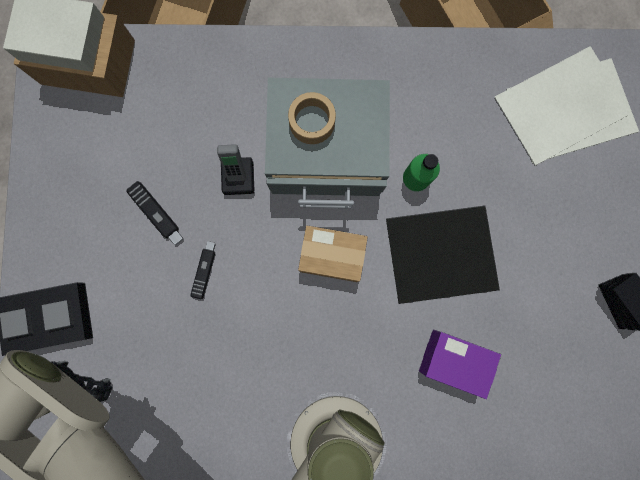

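View pics/wrist0.png

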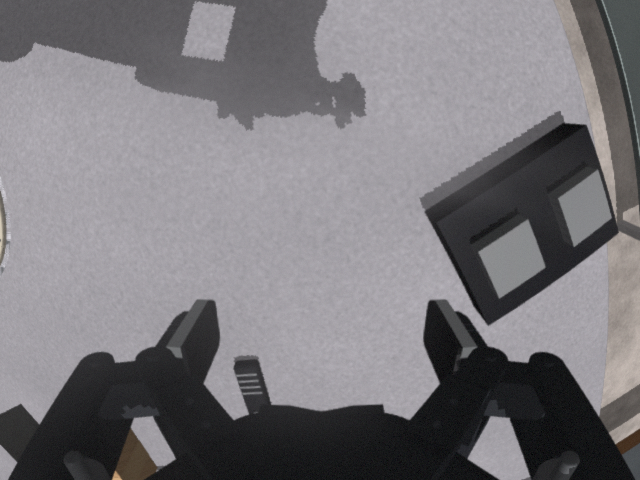

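The top view shows these candidates:
- **Knives:** the small one is at (204,270) and the larger look-alike at (154,212).
- **Cartons:** the brown one is at (334,254), in front of the drawer. The look-alikes are the purple box at (460,363) and the brown/white stack at (75,45).
- **Mat:** (442,254).
- **Handle:** (327,202).

I choose the brown carton and the small knife, and will check both in a close crop.

```bash
cat > h.py <<'E'
import numpy as np, cv2
from cell import ctrl
def cam(n,save=None):
    c=ctrl.read_camera(n); c["R"]=cv2.Rodrigues(np.array(c["rvec"],float))[0]; c["f"]=240/np.tan(np.radians(c["vfov"]/2)); c["name"]=n
    c["t"]=np.array(c["tvec"],float)
    if save: cv2.imwrite(save,c["img"])
    return c
def ray(c,u,v):
    x,y=(u-c["cx"]),(v-c["cy"])
    if c["name"]=="wrist":
        r=np.hypot(x,y); a=r/c["f"]; d=np.array([np.sin(a)*x/max(r,1e-9),np.sin(a)*y/max(r,1e-9),np.cos(a)])
    else: d=np.array([x/c["f"],y/c["f"],1.])
    return -c["R"].T@c["t"], c["R"].T@d
def onz(c,p,z):
    o,d=ray(c,*p); return o+d*(z-o[2])/d[2]
def proj(c,P):
    q=c["R"]@np.array(P,float)+c["t"]
    if c["name"]=="wrist":
        r=np.hypot(q[0],q[1]);a=np.arctan2(r,q[2])*c["f"]/r; return np.array([c["cx"]+q[0]*a,c["cy"]+q[1]*a])
    return np.array([c["cx"]+c["f"]*q[0]/q[2],c["cy"]+c["f"]*q[1]/q[2]])
def tri(ca,pa,cb,pb):
    o1,d1=ray(ca,*pa);o2,d2=ray(cb,*pb)
    s=np.linalg.lstsq(np.c_[d1,-d2],o2-o1,rcond=None)[0]
    a=o1+d1*s[0];b=o2+d2*s[1]; return (a+b)/2,np.linalg.norm(a-b)
E
python3 - <<'E'
from h import *
t=cam("top"); g=cv2.cvtColor(t["img"],cv2.COLOR_BGR2GRAY); hsv=cv2.cvtColor(t["img"],cv2.COLOR_BGR2HSV)
def big(m,box):
    x0,y0,x1,y1=box; k=np.zeros_like(m);k[y0:y1,x0:x1]=m[y0:y1,x0:x1]
    return max(cv2.findContours(k,0,1)[0],key=cv2.contourArea)
np.set_printoptions(precision=1,suppress=True)
def rect(c,z,n):
    P=np.array([onz(t,p[0],z)[:2] for p in c],np.float32); r=cv2.minAreaRect(P); print(n,r,"\n",cv2.boxPoints(r))
rect(big((g<60).astype(np.uint8)*255,(375,195,510,315)),0,"mat")
rect(big((g<75).astype(np.uint8)*255,(180,235,225,305)),9,"knife body")
k=big(((g<75)|(g>150)).astype(np.uint8)*255,(185,238,220,302)); rect(k,9,"knife all")
rect(big((g<75).astype(np.uint8)*255,(120,175,180,238)),9,"big knife")
m=cv2.inRange(hsv,(5,60,50),(25,255,255)); c=big(m,(290,215,380,295)); rect(c,85,"carton z85 (top+sides)")
ap=cv2.approxPolyDP(c,3,True)[:,0]; print(ap)
im=t["img"]; cr=np.hstack([cv2.resize(im[160:310,270:390],None,fx=3,fy=3,interpolation=2),cv2.resize(im[160:310,110:230],None,fx=3,fy=3,interpolation=2)])
cv2.imwrite("pics/crop1.png",cr)
s=cam("scene")["img"]; cv2.imwrite("pics/crop2.png",cv2.resize(s[160:340,255:405],None,fx=3.3,fy=3.3,interpolation=2))
E
```

```text
mat ((466.4351501464844, -271.9826354980469), (219.55918884277344, 260.0425109863281), 7.911986827850342) 
 [[ 339.8 -158.3]
 [ 375.6 -415.9]
 [ 593.1 -385.7]
 [ 557.3 -128.1]]
knife body ((418.44268798828125, 333.11456298828125), (34.65346145629883, 140.6212921142578), 76.63568115234375) 
 [[346.  332.5]
 [482.8 300. ]
 [490.9 333.7]
 [354.  366.2]]
knife all ((421.1546936035156, 332.47027587890625), (34.65346145629883, 146.19622802734375), 76.63568115234375) 
 [[346.  332.5]
 [488.3 298.7]
 [496.3 332.4]
 [354.  366.2]]
big knife ((572.420166015625, 467.1998291015625), (171.41232299804688, 45.003440856933594), 40.832298278808594) 
 [[492.9 428.2]
 [522.3 394.1]
 [652.  506.2]
 [622.6 540.3]]
carton z85 (top+sides) ((459.3096008300781, 10.573890686035156), (149.66845703125, 112.48152923583984), 80.34548950195312) 
 [[391.3 -53.8]
 [502.2 -72.6]
 [527.3  74.9]
 [416.4  93.8]]
[[306 226]
 [298 269]
 [358 281]
 [366 236]]
```

View pics/crop1.png

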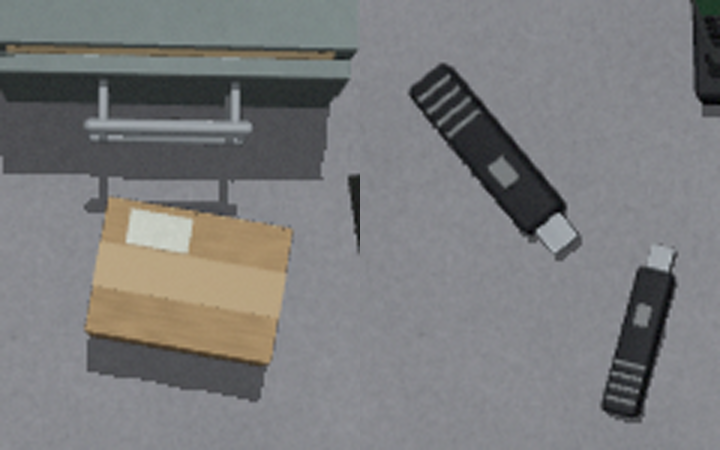

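View pics/crop2.png

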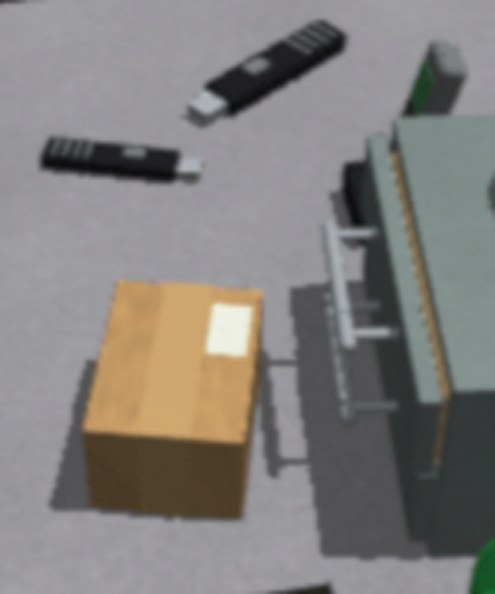

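The left crop shows the brown carton with a white label. The right crop shows both knives, and the small one fits the given sizes (measured 146×35). The carton measures 150×112 and the mat 260×220, so those also agree. Next I measure the unit and handle.

Run:
```python
from h import *
np.set_printoptions(precision=1,suppress=True)
t=cam("top");s=cam("scene")
cv2.imwrite("pics/tc.png",cv2.resize(t["img"][75:220,255:400],(725,725-0),interpolation=2)[:600])
# crop offsets: x=270+u/3, y=160+v/3
for n,p in dict(hl=(270+88/3,160+128/3),hr=(270+250/3,160+129/3)).items(): print(n,onz(t,p,132))
hsv=cv2.cvtColor(t["img"],cv2.COLOR_BGR2HSV); 
for n,p,z in [("unitTL",(267,80),170),("unitTR",(390,80),170),("unitFL",(266,177),170),("unitFR",(389,177),170),("tapeC",(312,118),218),("flask top",(430,162),170),("phone",(237,176),0),("panelL",(266,188),159),("panelR",(386,188),159)]: print(n,onz(t,p,z))
x=cv2.resize(s["img"][180:340,330:500],None,fx=3.7,fy=3.7,interpolation=2);cv2.imwrite("pics/sc.png",x)
o=ctrl.get_obs();R=cv2.Rodrigues(o["tool_rot"])[0];print(R,o["time"])
```

```text
hl [572.4  89.3 132. ]
hr [572.6 -35.5 132. ]
unitTL [849.7 164.9 170. ]
unitTR [ 852.6 -117.2  170. ]
unitFL [623.3 163.4 170. ]
unitFR [ 625.5 -112.9  170. ]
tapeC [743.6  60.9 218. ]
flask top [ 660.8 -205.9  170. ]
phone [665.3 255.3   0. ]
panelL [600.5 164.1 159. ]
panelR [ 602.6 -107.5  159. ]
[[ 0.4  0.9 -0. ]
 [ 0.9 -0.4 -0. ]
 [-0.  -0.  -1. ]] 0.35
```

View pics/tc.png

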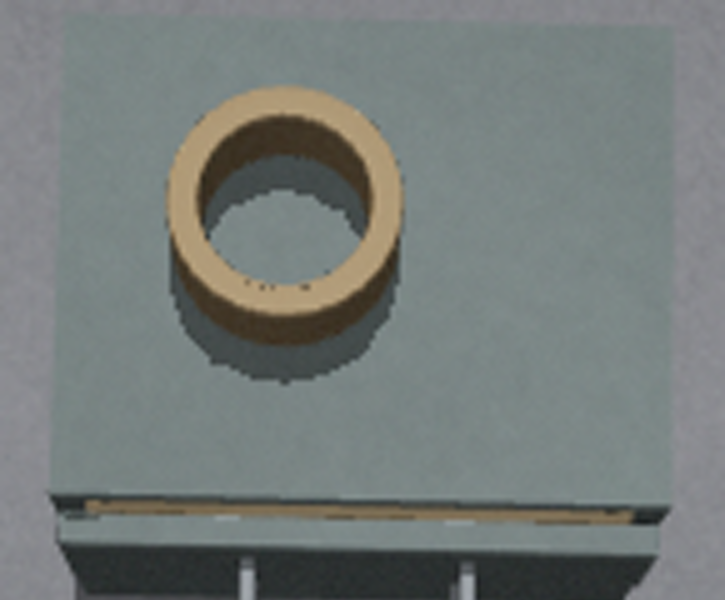

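```bash
cat > plan.py <<'E'
from h import *
import sys
def plan(wps):  # list of (x,y,z,yawdeg,nrows)
    o=ctrl.get_obs();p=np.array(o["ee_pos"]);R=cv2.Rodrigues(np.array(o["tool_rot"]))[0]
    yaw=np.arctan2(R[1,0],R[0,0]); print("now",p.round(1),"yaw",np.degrees(yaw).round(2),"t",o["time"],"j",np.round(o["joint_positions"],2))
    rows=[]
    for x,y,z,yd,n in wps:
        T=np.array([x,y,z],float); d=np.radians(yd)-yaw
        d=(d+np.pi/2)%np.pi-np.pi/2 if yd is not None and FOLD[0] else (d+np.pi)%(2*np.pi)-np.pi
        st=(T-p)/n; th=-d/n
        for i in range(n):
            # shift in axes at row start
            X=np.array([np.cos(yaw),np.sin(yaw),0]);Y=np.array([np.sin(yaw),-np.cos(yaw),0])
            r=[round(float(st@X),1),round(float(st@Y),1),round(-float(st[2]),1),round(float(th),3)]
            rows.append(r); p=p+r[0]*X+r[1]*Y-np.array([0,0,r[2]]); yaw-=r[3]
            st=(T-p)/max(1,(n-1-i))
    for i in range(0,len(rows),12): print(str(rows[i:i+12]).replace(' ',''))
    print("max",np.abs(rows).max(0),max(np.linalg.norm(r[:3]) for r in rows),"end",p.round(1),np.degrees(yaw).round(1))
FOLD=[True]
E
python3 - <<'E'
from plan import *
plan([(478,122,200,-9.65,22),(478,122,30,-9.65,8)])
E
```

```text
now [200.3 512.2 201.6] yaw 68.64 t 0.35 j [ 0.98  0.38  1.3   0.    1.46 -0.22]
[[-11.9,18.2,0.1,0.062],[-10.8,18.9,0.1,0.062],[-9.6,19.6,0.1,0.062],[-8.3,20.1,0.1,0.062],[-7.1,20.6,0.1,0.062],[-5.8,21.0,0.1,0.062],[-4.5,21.3,0.1,0.062],[-3.2,21.5,0.1,0.062],[-1.8,21.7,0.1,0.062],[-0.5,21.8,0.1,0.062],[0.9,21.7,0.0,0.062],[2.2,21.7,0.1,0.062]]
[[3.6,21.5,0.0,0.062],[4.9,21.2,0.1,0.062],[6.2,20.9,0.0,0.062],[7.5,20.4,0.1,0.062],[8.7,19.9,0.0,0.062],[10.0,19.4,0.1,0.062],[11.1,18.7,0.0,0.062],[12.3,18.0,0.1,0.062],[13.3,17.1,0.0,0.062],[14.4,16.3,0.1,0.062],[0.0,0.0,21.2,0.0],[0.0,0.0,21.3,0.0]]
[[0.0,0.0,21.2,0.0],[0.0,0.0,21.3,0.0],[0.0,0.0,21.2,0.0],[0.0,0.0,21.3,0.0],[0.0,0.0,21.2,0.0],[0.0,0.0,21.3,0.0]]
max [14.4   21.8   21.3    0.062] 21.825902043214615 end [478. 122.  30.] -9.5
```

Request:
{"name": "step_arm", "arguments": {
  "series": [
    [[-12,18,0,0.062],[-11,19,0,0.062],[-9.5,19.5,0,0.062],[-8,20,0,0.062],[-7,20.5,0,0.062],[-6,21,0,0.062],[-4.5,21.5,0,0.062],[-3,21.5,0,0.062],[-2,21.5,0,0.062],[-0.5,22,0,0.062],[1,21.5,0,0.062],[2,21.5,0,0.062]]
  ],
  "hand": 60
}}

```text
time: 1.35
ee_pos: [351.7, 298.7, 201.8]
tool_rot: [-3.062, -0.702, -0.0]
wrist_force: [-0.2, 0.6, -0.9]
opening: 59.7
```

Request:
{"name": "step_arm", "arguments": {
  "series": [
    [[3.5,21.5,0,0.062],[5,21,0,0.062],[6,21,0,0.062],[7.5,20.5,0,0.062],[8.5,20,0,0.062],[10,19.5,0,0.062],[11,18.5,0,0.062],[12.5,18,0,0.062],[13.5,17,0,0.062],[14.5,16.5,0,0.062],[0,0,0,0],[0,0,0,0]]
  ]
}}

```text
time: 2.35
ee_pos: [477.8, 121.6, 201.5]
tool_rot: [-3.131, 0.262, 0.001]
wrist_force: [-0.8, 0.2, -0.0]
opening: 60.3
```

Run:
```python
from plan import *
plan([(478,122,30,-9.65,12),(473.7,96,30,-9.65,3),(447,-184.5,30,6,33)])
```

```text
now [477.8 121.6 201.5] yaw -9.57 t 2.35 j [0.01 0.28 1.45 0.   1.41 0.18]
[[0.0,-0.0,14.3,0.0],[0.0,-0.0,14.3,0.0],[0.0,-0.0,14.3,0.0],[0.0,-0.0,14.3,0.0],[0.0,-0.1,14.3,0.0],[0.0,-0.0,14.3,0.0],[0.0,-0.1,14.3,0.0],[0.0,-0.0,14.3,0.0],[0.0,-0.1,14.3,0.0],[0.1,-0.0,14.3,0.0],[0.0,-0.1,14.3,0.0],[0.1,-0.0,14.2,0.0]]
[[0.0,8.8,0.0,0.0],[0.0,8.8,0.0,0.0],[0.1,8.7,0.0,0.0],[0.6,8.5,0.0,-0.008],[0.5,8.5,0.0,-0.008],[0.5,8.5,0.0,-0.008],[0.4,8.5,0.0,-0.008],[0.3,8.5,0.0,-0.008],[0.3,8.5,0.0,-0.008],[0.2,8.5,0.0,-0.008],[0.1,8.5,0.0,-0.008],[0.1,8.5,0.0,-0.008]]
[[0.0,8.5,0.0,-0.008],[-0.1,8.6,0.0,-0.008],[-0.1,8.5,0.0,-0.008],[-0.2,8.5,0.0,-0.008],[-0.3,8.6,0.0,-0.008],[-0.3,8.5,0.0,-0.008],[-0.4,8.5,0.0,-0.008],[-0.5,8.5,0.0,-0.008],[-0.5,8.5,0.0,-0.008],[-0.6,8.5,0.0,-0.008],[-0.7,8.5,0.0,-0.008],[-0.8,8.5,0.0,-0.008]]
[[-0.8,8.5,0.0,-0.008],[-0.9,8.5,0.0,-0.008],[-1.0,8.5,0.0,-0.008],[-1.0,8.5,0.0,-0.008],[-1.1,8.5,0.0,-0.008],[-1.2,8.5,0.0,-0.008],[-1.2,8.5,0.0,-0.008],[-1.3,8.5,0.0,-0.008],[-1.3,8.5,0.0,-0.008],[-1.4,8.5,0.0,-0.008],[-1.5,8.4,0.0,-0.008],[-1.6,8.4,0.0,-0.008]]
max [1.60e+00 8.80e+00 1.43e+01 8.00e-03] 14.300349646075093 end [ 447.  -184.5   30. ] 5.6
```

Request:
{"name": "step_arm", "arguments": {
  "series": [
    [[0,0,17,0],[0,0,17,0],[0,0,17,0],[0,0,17,0],[0,0,17,0],[0,0,17,0],[0,0,17,0],[0,0,17,0],[0,0,17,0],[0,0,18.5,0],[0,0,0,0]]
  ]
}}

```text
time: 3.27
ee_pos: [475.3, 122.9, 27.8]
tool_rot: [3.131, -0.258, -0.008]
wrist_force: [-1.4, -0.4, 0.3]
opening: 60.1
```

Request:
{"name": "step_arm", "arguments": {
  "series": [
    [[0,8,0,0],[0,8,0,0],[0,8,0,0],[0.6,8.5,0,-0.008],[0.5,8.5,0,-0.008],[0.5,8.5,0,-0.008],[0.4,8.5,0,-0.008],[0.3,8.5,0,-0.008],[0.3,8.5,0,-0.008],[0.2,8.5,0,-0.008],[0.1,8.5,0,-0.008],[0.1,8.5,0,-0.008]]
  ]
}}

```text
time: 4.27
ee_pos: [466.5, 21.5, 31.3]
tool_rot: [-3.138, 0.148, -0.003]
wrist_force: [0.3, 2.6, 1.5]
opening: 59.9
```

Run:
```python
from h import *
cam("top","pics/t1.png")
```

```text
(no output)
```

View pics/t1.png

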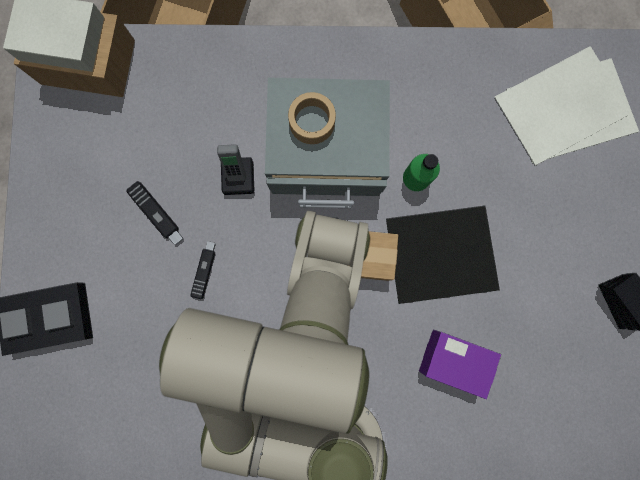

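The carton, its right edge now at (398,255), is sliding straight toward the mat. I keep pushing.

Request:
{"name": "step_arm", "arguments": {
  "series": [
    [[0,8.5,0,-0.008],[0,8.5,0,-0.008],[0,8.5,0,-0.008],[-0.2,8.5,0,-0.008],[-0.3,8.5,0,-0.008],[-0.3,8.5,0,-0.008],[-0.4,8.5,0,-0.008],[-0.5,8.5,0,-0.008],[-0.5,8.5,0,-0.008],[-0.6,8.5,0,-0.008],[-0.7,8.5,0,-0.008],[-0.8,8.5,0,-0.008]]
  ]
}}

```text
time: 5.32
ee_pos: [456.9, -79.8, 31.1]
tool_rot: [-3.142, -0.003, -0.002]
wrist_force: [0.5, 2.3, 2.3]
opening: 60.3
```

Run:
```python
from h import *
cam("top","pics/t2.png");cam("scene","pics/s2.png");o=ctrl.get_obs();print(o["ee_pos"],o["tool_rot"])
t=cv2.imread("pics/t2.png")[150:350,280:520];s=cv2.imread("pics/s2.png")[200:480,200:480]
cv2.imwrite("pics/m2.png",np.hstack([cv2.resize(t,(400,333)),cv2.resize(s,(333,333))]))
```

```text
[457.09245183 -80.57977155  30.95930633] [3.14072884e+00 7.63654507e-04 2.25222366e-03]
```

View pics/m2.png

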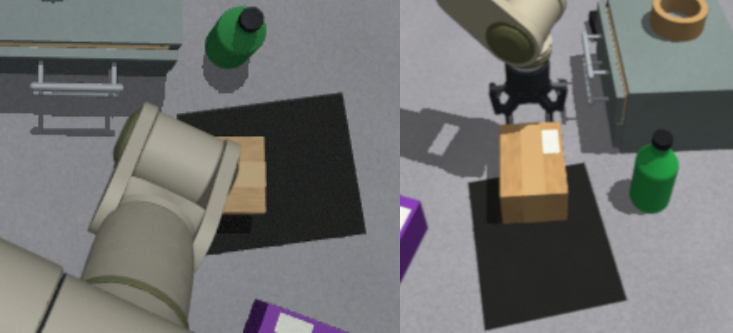

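The left panel shows the carton upright and about half on the mat, square to the fingers. One more push finishes it.

Request:
{"name": "step_arm", "arguments": {
  "series": [
    [[-0.3,8.5,0,-0.008],[-0.3,8.5,0,-0.008],[-0.3,8.5,0,-0.008],[-0.3,8.5,0,-0.008],[-0.5,8.5,0,-0.008],[-0.5,8.5,0,-0.008],[-0.5,8.5,0,-0.008],[-0.7,8.5,0,-0.008],[-0.7,8.5,0,-0.008],[-0.8,8.5,0,-0.008],[-0.8,8,0,-0.008],[-0.8,6,0,-0.008]]
  ]
}}

```text
time: 6.42
ee_pos: [454.8, -179.7, 30.2]
tool_rot: [3.138, 0.155, -0.0]
wrist_force: [0.6, 3.4, 2.0]
opening: 60.0
```

Request:
{"name": "step_arm", "arguments": {
  "series": [
    [[0,0,0,0],[0,-10,0,0],[0,-15,0,0],[0,-20,0,0],[0,-20,-10,0],[0,-10,-30,0],[0,-10,-30,0],[0,-10,-30,0],[0,-10,-30,0],[0,-5,-30,0],[0,0,-20,0],[0,0,0,0]]
  ],
  "hand": 28
}}

```text
time: 7.42
ee_pos: [445.0, -67.9, 214.0]
tool_rot: [3.134, 0.157, 0.01]
wrist_force: [0.1, 0.1, 0.5]
opening: 27.7
```

Run:
```python
from h import *
np.set_printoptions(precision=1,suppress=True)
t=cam("top","pics/t3.png");s=cam("scene","pics/s3.png");
hsv=cv2.cvtColor(t["img"],cv2.COLOR_BGR2HSV);m=cv2.inRange(hsv,(5,60,50),(25,255,255));m[:195]=0;m[320:]=0
c=max(cv2.findContours(m,0,1)[0],key=cv2.contourArea)
P=np.array([onz(t,p[0],85)[:2] for p in c],np.float32);r=cv2.minAreaRect(P);B=cv2.boxPoints(r);print(r,B)
M=np.array([466.4,-272.]);a=np.radians(7.91);R=np.array([[np.cos(a),np.sin(a)],[-np.sin(a),np.cos(a)]])
print("in mat frame (±110,±130)",(B-M)@R.T)
print(ctrl.get_obs()["ee_pos"],ctrl.get_obs()["time"])
cv2.imwrite("pics/m3.png",np.hstack([cv2.resize(t["img"][150:350,280:520],(400,333)),cv2.resize(s["img"][200:480,200:480],(333,333))]))
```

```text
((465.09295654296875, -277.9059753417969), (111.75145721435547, 134.69937133789062), 5.601352691650391) [[ 402.9 -216.3]
 [ 416.1 -350.4]
 [ 527.3 -339.5]
 [ 514.1 -205.4]]
in mat frame (±110,±130) [[-55.2  63.9]
 [-60.7 -70.7]
 [ 51.  -75.2]
 [ 56.4  59.4]]
[443.7 -67.9 210.2] 7.5167
```

View pics/m3.png

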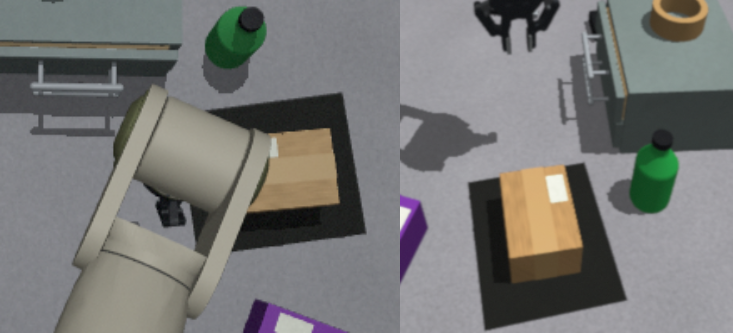

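The carton is upright, wholly on the mat, with at least 45 mm to spare on every side. Next I refine the handle position.

Run:
```python
from h import *
np.set_printoptions(precision=1,suppress=True)
t=cam("top");s=cam("scene");g=cv2.cvtColor(t["img"],cv2.COLOR_BGR2GRAY).astype(float)
for u in (312,320,328,336,342):
    col=g[192:214,u]; print(u,col.astype(int))
for P in [(572.5,87,132),(572.5,-33,132),(572.5,27,132),(566,27,132),(579,27,132)]: print(P,proj(t,P),proj(s,P))
im=s["img"].copy()
for P in [(572.5,87,132),(572.5,-33,132),(572.5,27,132)]:
    p=proj(s,P); cv2.circle(im,tuple(int(x) for x in p),1,(0,0,255),-1)
im2=t["img"].copy()
for P in [(572.5,87,132),(572.5,-33,132),(572.5,27,132)]:
    p=proj(t,P); cv2.circle(im2,tuple(int(round(x)) for x in p),0,(0,0,255),-1)
cv2.imwrite("pics/h.png",np.hstack([cv2.resize(im[200:300,330:430],(400,400),interpolation=0),cv2.resize(im2[160:240,280:380],(400,400),interpolation=0)]))
```

```text
312 [ 43  45  48  71  79  77  76  91 141 161 137 102  79  98 113  76  73  73
  73  76  77  77]
320 [ 44  42  45  70  75  72  76  81 139 159 142 113  76 100 119  81  73  75
  74  75  77  74]
328 [ 45  45  41  73  77  76  76  60 136 157 149 119  74  99 123  86  74  74
  74  76  74  74]
336 [ 43  44  45  63  74  72  73  75 135 155 154 124  78  92 128  97  76  76
  78  75  79  76]
342 [ 42  45  44  67  73  75  74  74 115 149 158 128  84  89 131 101  71  73
  74  78  76  77]
(572.5, 87, 132) [300.3 202.6] [352.7 229.4]
(572.5, -33, 132) [352.3 203. ] [358.9 265.2]
(572.5, 27, 132) [326.3 202.8] [355.7 246.5]
(566, 27, 132) [326.3 205.6] [352.9 246.7]
(579, 27, 132) [326.3 200.1] [358.5 246.4]
```

View pics/h.png

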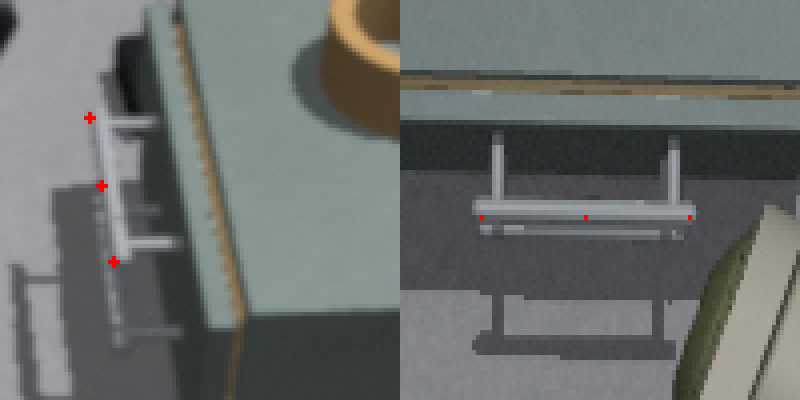

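Run:
```python
from plan import *
plan([(576,28,205,0.5,12)])
```

```text
now [443.3 -68.3 209. ] yaw 5.65 t 7.6167 j [-0.42  0.2   1.54 -0.    1.4  -0.52]
[[11.8,-6.9,0.3,0.007],[11.7,-7.0,0.3,0.007],[11.7,-7.1,0.3,0.007],[11.6,-7.1,0.3,0.007],[11.6,-7.2,0.4,0.007],[11.6,-7.3,0.3,0.007],[11.5,-7.4,0.4,0.007],[11.4,-7.5,0.3,0.007],[11.4,-7.5,0.4,0.007],[11.3,-7.6,0.3,0.007],[11.3,-7.7,0.4,0.007],[11.3,-7.8,0.3,0.007]]
max [1.18e+01 7.80e+00 4.00e-01 7.00e-03] 13.733899664698297 end [576.  28. 205.] 0.8
```

Request:
{"name": "step_arm", "arguments": {
  "series": [
    [[11.8,-7,0.3,0.008],[11.8,-7,0.3,0.008],[11.8,-7,0.3,0.008],[11.6,-7,0.3,0.008],[11.6,-7.2,0.3,0.008],[11.6,-7.2,0.3,0.007],[11.4,-7.4,0.3,0.007],[11.4,-7.5,0.3,0.007],[11.4,-7.5,0.3,0.007],[11.3,-7.6,0.3,0.007],[11.3,-7.8,0.3,0.007],[11.3,-7.8,0.3,0.007]]
  ]
}}

```text
time: 8.62
ee_pos: [577.2, 27.1, 204.9]
tool_rot: [-3.141, -0.013, 0.005]
wrist_force: [0.2, 0.3, -0.5]
opening: 28.3
```

Request:
{"name": "step_arm", "arguments": {
  "series": [
    [[0,0,0,0],[0,0,0,0]]
  ]
}}

```text
time: 8.78
ee_pos: [576.8, 26.8, 205.1]
tool_rot: [-3.141, -0.015, 0.004]
wrist_force: [0.1, -0.2, 0.2]
opening: 28.0
```

Run:
```python
from plan import *
np.set_printoptions(precision=1,suppress=True)
plan([(576,28,160,0.5,4),(576,28,113,0.5,8)])
w=cam("wrist");im=w["img"].copy()
for P in [(576,88,132),(576,-32,132),(576,28,132)]:
    p=proj(w,P);print(p); cv2.circle(im,tuple(int(x) for x in p),3,(0,0,255),1)
p=proj(w,ctrl.get_obs()["ee_pos"]);cv2.circle(im,tuple(int(x) for x in p),4,(0,255,0),1)
cv2.imwrite("pics/w4.png",im); cam("scene","pics/s4.png")
```

```text
now [576.8  26.8 205.1] yaw 0.56 t 8.7833 j [-0.2  0.4  1.2 -0.   1.5 -0.2]
[[-0.2,-0.3,11.3,0.0],[-0.2,-0.3,11.3,0.0],[-0.2,-0.3,11.2,0.0],[-0.2,-0.3,11.3,0.0],[0.0,-0.0,5.9,0.0],[0.0,-0.0,5.9,0.0],[0.0,-0.0,5.9,0.0],[0.0,-0.0,5.9,0.0],[0.0,-0.0,5.8,0.0],[0.0,-0.0,5.9,0.0],[0.0,-0.0,5.8,0.0],[0.0,-0.0,5.9,0.0]]
max [ 0.2  0.3 11.3  0. ] 11.305750749065718 end [576.  28. 113.] 0.6
[320.4 146.2]
[318.8 310.1]
[319.5 233.6]
```

View pics/w4.png

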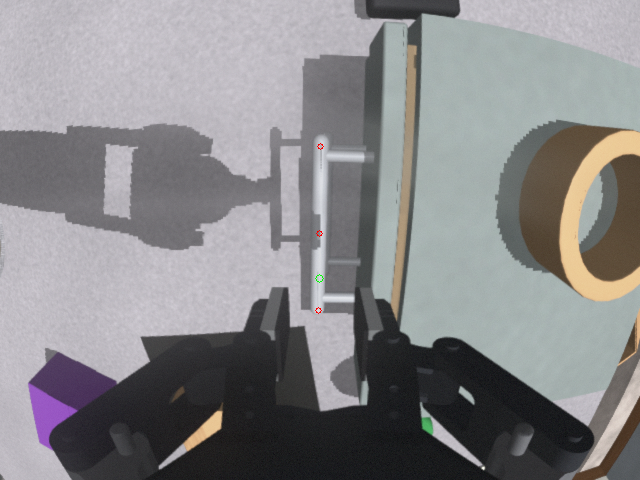

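The wrist view puts the bar at u≈320, v 137–312, right on my predicted points and centred between the fingers. I go down and grip.

Request:
{"name": "step_arm", "arguments": {
  "series": [
    [[0,0,11,0],[0,0,11,0],[0,0,10,0],[0,0,10,0],[0,0,8,0],[0,0,8,0],[0,0,8,0],[0,0,8,0],[0,0,7,0],[0,0,6,0],[0,0,5,0],[0,0,0,0]]
  ]
}}

```text
time: 9.88
ee_pos: [576.9, 26.5, 113.6]
tool_rot: [-3.141, -0.014, 0.003]
wrist_force: [-0.1, 0.5, 0.0]
opening: 28.0
```

Request:
{"name": "step_arm", "arguments": {
  "series": [
    [[0,0,0,0],[0,0,0,0],[0,0,0,0],[0,0,0,0],[0,0,0,0]]
  ],
  "hand": 5,
  "newtons": 40
}}

```text
time: 10.3
ee_pos: [577.4, 26.4, 114.9]
tool_rot: [3.141, 0.014, 0.001]
wrist_force: [0.6, -0.1, 0.0]
opening: 4.9
```

Opening 4.9 means the fingers closed on nothing, since the bar is 11 thick. I look before pulling.

Run:
```python
from h import *
w=cam("wrist");s=cam("scene");o=ctrl.get_obs();print(o["ee_pos"],o["opening"],o["wrist_force"])
im=w["img"]
cv2.imwrite("pics/w5.png",np.hstack([cv2.resize(im[120:420,180:480],(400,400)),cv2.resize(s["img"][150:310,310:470],(400,400),interpolation=2)]))
```

```text
[577.34593704  26.43819588 114.76312429] 5.313813933016362 [ 0.59611206 -0.6210666  -0.57531114]
```

View pics/w5.png

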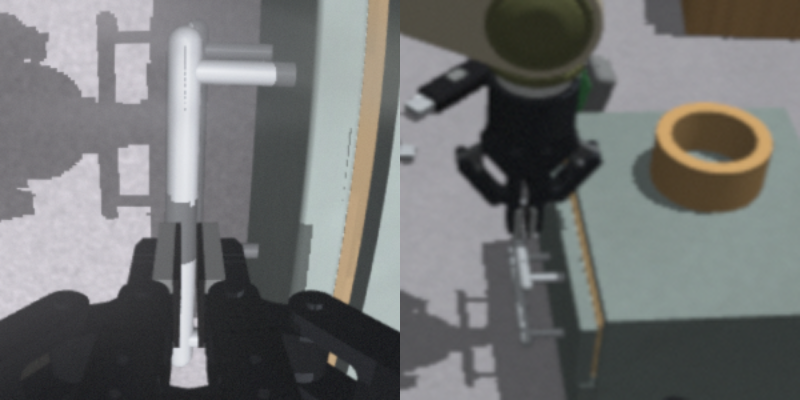

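Request:
{"name": "step_arm", "arguments": {
  "series": [
    [[0,0,0,0],[0,0,0,0],[0,0,0,0],[0,0,0,0]]
  ],
  "hand": 0,
  "newtons": 50
}}

```text
time: 10.73
ee_pos: [577.3, 26.4, 114.6]
tool_rot: [3.142, 0.014, -0.0]
wrist_force: [-0.3, 0.2, 0.4]
opening: -0.3
```

Run:
```python
from h import *
w=cam("wrist");o=ctrl.get_obs();print(o["ee_pos"],o["opening"],o["wrist_force"],o["joint_positions"])
im=w["img"]
cv2.imwrite("pics/w6.png",cv2.resize(im[220:440,210:430],(600,600),interpolation=2))
```

```text
[577.30465777  26.42731046 114.6278327 ] 0.2909370867740125 [-0.14080385 -0.11797264 -1.73290854] [-1.58987959e-01  5.03298795e-01  1.35703657e+00 -2.79422469e-05
  1.28127040e+00 -1.67977475e-01]
```

View pics/w6.png

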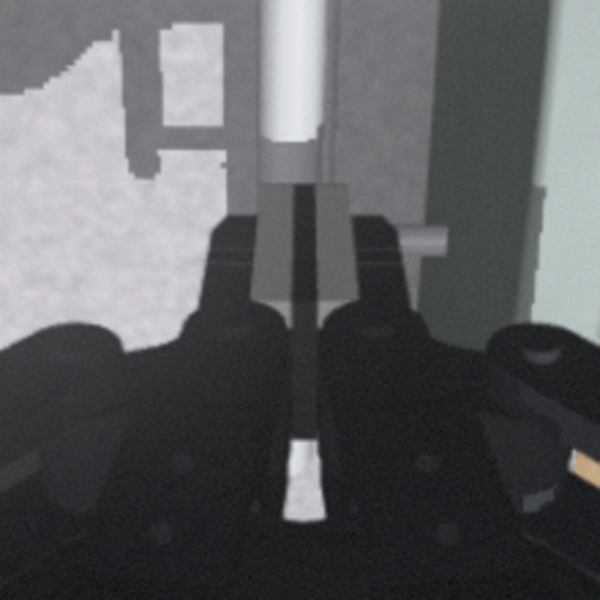

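Run:
```python
from h import *
np.set_printoptions(precision=1,suppress=True)
w=cam("wrist");o=ctrl.get_obs();C=-w["R"].T@w["t"];print("cam",C,"axis",w["R"][2],"f",w["f"],o["ee_pos"])
for P in [o["ee_pos"],(577,26,132),(577,88,132),(577,-32,132),(571.5,50,132),(582.5,50,132),(571.5,50,95),(582.5,50,95)]: print(np.array(P),proj(w,P))
s=cam("scene");t=cam("top");print(proj(s,(577,26.4,114.6)),proj(s,(577,26.4,138)),proj(t,(577,88,132)))
cv2.imwrite("pics/s6.png",cv2.resize(s["img"][180:300,310:430],(600,600),interpolation=2))
cv2.imwrite("pics/w7.png",w["img"])
```

```text
cam [577.1 102.7 287.4] axis [ 0.  -0.3 -1. ] f 371.64829954431775 [577.3  26.4 114.6]
[577.3  26.4 114.6] [320.  277.9]
[577  26 132] [319.3 293.9]
[577  88 132] [320.6 158.6]
[577 -32 132] [318.5 388.8]
[571.5  50.  132. ] [307.3 244.9]
[582.5  50.  132. ] [332.2 245.1]
[571.5  50.   95. ] [309.8 222.7]
[582.5  50.   95. ] [330.2 222.9]
[357.3 252.1] [357.8 244.7] [299.9 200.7]
```

View pics/s6.png

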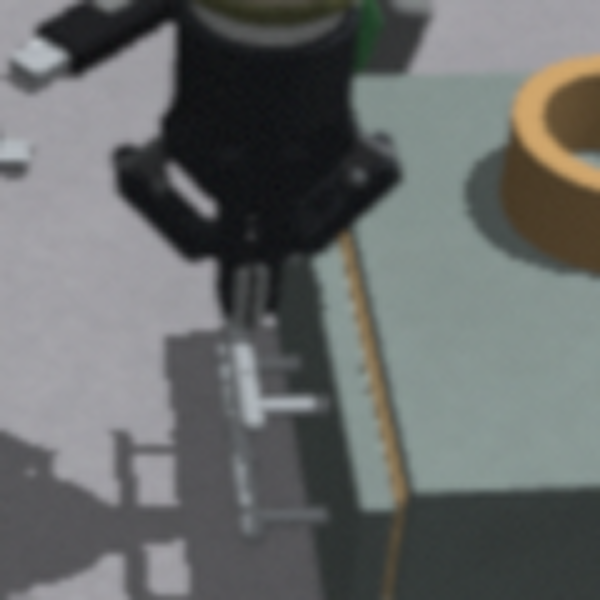

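View pics/w7.png

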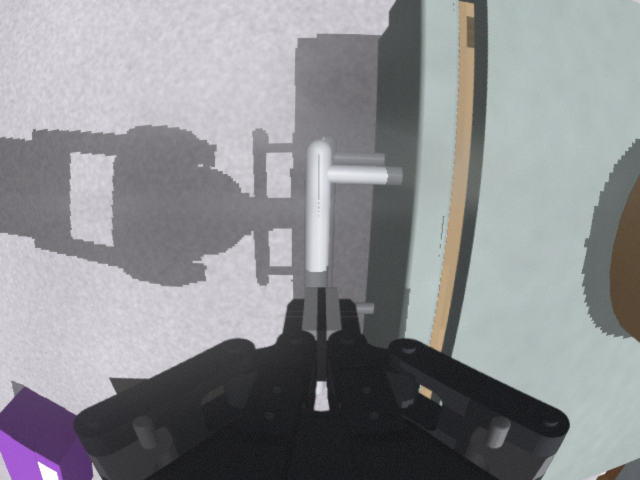

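Run:
```python
from h import *
np.set_printoptions(precision=1,suppress=True)
s=cam("scene");t=cam("top")
a=cv2.imread("pics/s3.png");b=cv2.imread("pics/s4.png");c=s["img"].copy();d=cv2.imread("pics/scene0.png")
out=[]
for im,P in [(d,(200.3,512.2,201.6)),(a,(443.3,-68.3,209.5)),(b,(576.8,26.8,205.1)),(c,(577.3,26.4,114.6))]:
    p=proj(s,P);q=proj(s,np.array(P)+[0,0,23]);print(p,q)
    u,v=int(p[0]),int(p[1]); k=cv2.resize(im[v-60:v+40,u-50:u+50],(400,400),interpolation=2)
    for r,col in ((p,(0,0,255)),(q,(0,255,0))):
        x=(r-[u-50,v-60])*4; cv2.circle(k,tuple(int(z) for z in x),2,col,-1)
    out.append(k[:,50:350][:, :])
cv2.imwrite("pics/tips.png",cv2.resize(np.vstack([np.hstack(out[:2]),np.hstack(out[2:])]),(450,600)))
```

```text
[211.9 122.3] [210.6 115.1]
[299.2 253.5] [298.8 245.2]
[359.3 222.1] [359.9 213.9]
[357.4 252.1] [357.9 244.8]
```

View pics/tips.png

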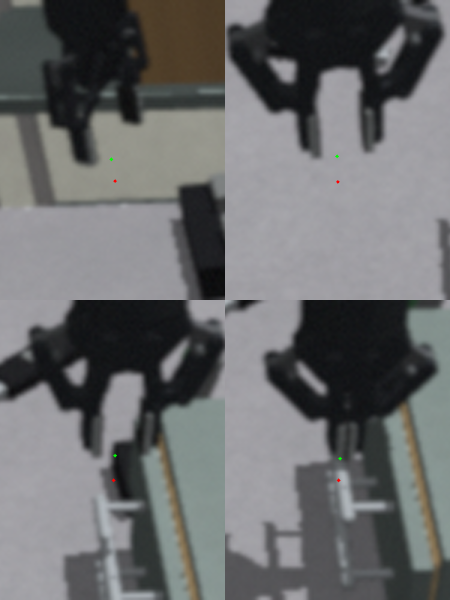

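All four panels show the real fingertips about 22–24 mm above the reported TCP, at the green dots. So the fingers closed just above the bar without harm, and I'll use the tip as TCP z + 23. I open, go down 23 mm and grip again.

Request:
{"name": "step_arm", "arguments": {
  "series": [
    [[0,0,-3,0],[0,0,0,0],[0,0,0,0],[0,0,0,0],[0,0,3,0],[0,0,4,0],[0,0,4,0],[0,0,4,0],[0,0,4,0],[0,0,4,0],[0,0,4,0],[0,0,0,0]]
  ],
  "hand": 28
}}

```text
time: 12.03
ee_pos: [576.9, 26.5, 89.7]
tool_rot: [-3.141, -0.014, 0.002]
wrist_force: [-0.3, -0.3, 0.6]
opening: 28.4
```

Request:
{"name": "step_arm", "arguments": {
  "series": [
    [[0,0,0,0],[0,0,0,0],[0,0,0,0],[0,0,0,0],[0,0,0,0]]
  ],
  "hand": 0,
  "newtons": 50
}}

```text
time: 12.45
ee_pos: [577.3, 26.4, 90.7]
tool_rot: [-3.142, -0.014, -0.0]
wrist_force: [-0.2, 0.3, -0.8]
opening: 8.7
```

Request:
{"name": "step_arm", "arguments": {
  "series": [
    [[0,0,0,0],[0,0,0,0],[-2,0,0,0],[-4,0,0,0],[-6,0,0,0],[-6,0,0,0],[-6,0,0,0],[-6,0,0,0]]
  ]
}}

```text
time: 13.12
ee_pos: [546.5, 26.8, 90.7]
tool_rot: [-3.14, -0.014, 0.0]
wrist_force: [0.6, 6.2, -1.0]
opening: 8.9
```

Run:
```python
from h import *
s=cam("scene");w=cam("wrist");o=ctrl.get_obs();print(o["ee_pos"],o["opening"],o["wrist_force"])
cv2.imwrite("pics/p1.png",np.hstack([cv2.resize(s["img"][160:310,310:460],(400,400),interpolation=2),cv2.resize(w["img"][60:460,120:520],(400,400))]))
```

```text
[545.71345791  26.8520871   90.69048894] 8.822669137341007 [-1.7589363   4.96172144  0.37837419]
```

View pics/p1.png

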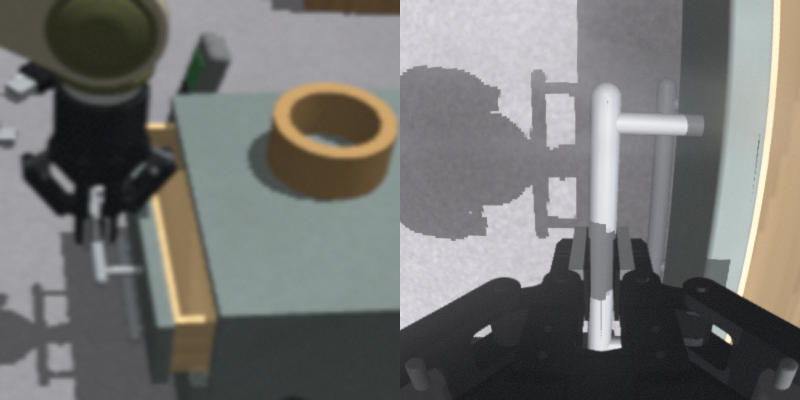

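The drawer follows the gripper, now about 35 mm out. I keep pulling.

Request:
{"name": "step_arm", "arguments": {
  "series": [
    [[-9,-0.1,0,0],[-10,-0.1,0,0],[-10,-0.1,0,0],[-10,-0.1,0,0],[-10,-0.1,0,0],[-10,-0.1,0,0],[-10,-0.1,0,0],[-10,-0.1,0,0],[-10,-0.1,0,0],[-8,0,0,0],[-6,0,0,0],[-4,0,0,0]]
  ]
}}

```text
time: 14.22
ee_pos: [438.8, 28.3, 90.6]
tool_rot: [-3.137, -0.013, 0.001]
wrist_force: [2.0, 16.8, 0.7]
opening: 9.0
```

Request:
{"name": "step_arm", "arguments": {
  "series": [
    [[-4,0,0,0],[-4,0,0,0],[-2,0,0,0],[0,0,0,0],[0,0,0,0]]
  ]
}}

```text
time: 14.63
ee_pos: [428.9, 28.5, 90.6]
tool_rot: [-3.137, -0.013, 0.003]
wrist_force: [-1.4, 18.5, 2.5]
opening: 9.0
```

Run:
```python
from h import *
s=cam("scene");t=cam("top","pics/t8.png");w=cam("wrist");o=ctrl.get_obs();print(o["ee_pos"],o["opening"],o["wrist_force"])
cv2.imwrite("pics/p2.png",np.hstack([cv2.resize(s["img"][160:360,260:460],(400,400),interpolation=2),cv2.resize(t["img"][120:270,250:400],(400,400))]))
```

```text
[428.95279032  28.45867306  90.63010907] 8.847916203997574 [-0.86070231 18.17539166  2.82539461]
```

View pics/p2.png

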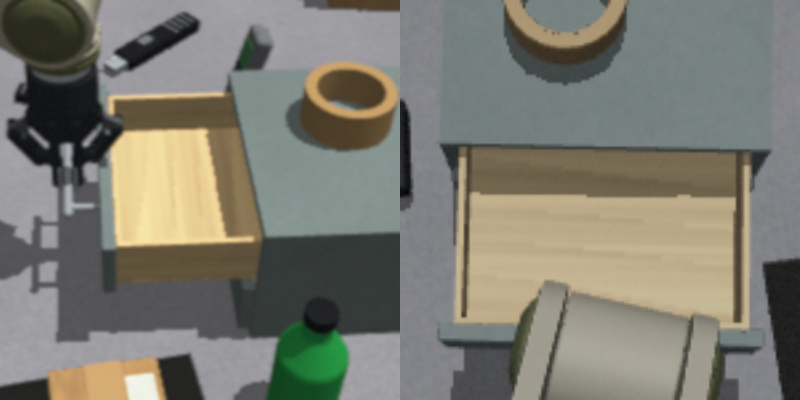

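Request:
{"name": "step_arm", "arguments": {
  "series": [
    [[-2,-0.5,0,0],[-2,-0.5,0,0],[-2,-0.5,0,0],[-2,-0.5,0,0],[0,0,0,0],[0,0,0,0]]
  ]
}}

```text
time: 15.28
ee_pos: [421.4, 28.6, 90.6]
tool_rot: [-3.14, -0.014, 0.002]
wrist_force: [-1.0, 6.6, 1.1]
opening: 8.9
```

Run:
```python
from h import *
np.set_printoptions(precision=1,suppress=True)
s=cam("scene");t=cam("top");o=ctrl.get_obs();print(o["ee_pos"],o["opening"],o["wrist_force"])
g=cv2.cvtColor(t["img"],cv2.COLOR_BGR2GRAY).astype(int)
for u in (290,300,345,360,375): print(u,g[168:182,u],"panel",g[234:256,u])
for x in (615,620,625,630): print(x,proj(t,(x,60,170)),proj(t,(x,-60,170)))
cv2.imwrite("pics/p3.png",cv2.resize(t["img"][160:270,255:395],None,fx=5,fy=5,interpolation=0))
```

```text
[421.4  28.6  90.6] 9.06447040725701 [-0.1  6.5  1. ]
290 [125 125 121 122 122 122  76  74 103 107 105 104 105 109] panel [178 177 174 171 170 172 174 174 173 171 170 143 129 126 126 128 128  73
  45  42  73  76]
300 [123 126 123 127 125 123  91  61 105 108 108 106 104 109] panel [153 153  96  86 109 130 157 158 156 154 155 154 154 155 155 155 155 155
 155 155 154 155]
345 [124 125 123 126 127 127 127  76  74 107 109 109 107 108] panel [184 183 182 177 173 173 143 120 124 132 139 141 144 147 149 152 153 153
 158 157 159 160]
360 [127 127 127 126 126 127 125 110  57 106 111 108 106 105] panel [184 183 185 185 183 176 172 156 119 125 131 134 138 142 145 150 150 151
 153 154 153 155]
375 [129 127 128 128 126 127 128 127  67  89 109 109 110 108] panel [101 101  90  91  92  91  88  88  82  81 150 178 154 131 126 127 124 125
 121  62  42  63]
615 [312.1 181. ] [365.5 181.4]
620 [312.1 178.8] [365.5 179.2]
625 [312.1 176.6] [365.5 177. ]
630 [312.1 174.4] [365.5 174.8]
```

View pics/p3.png

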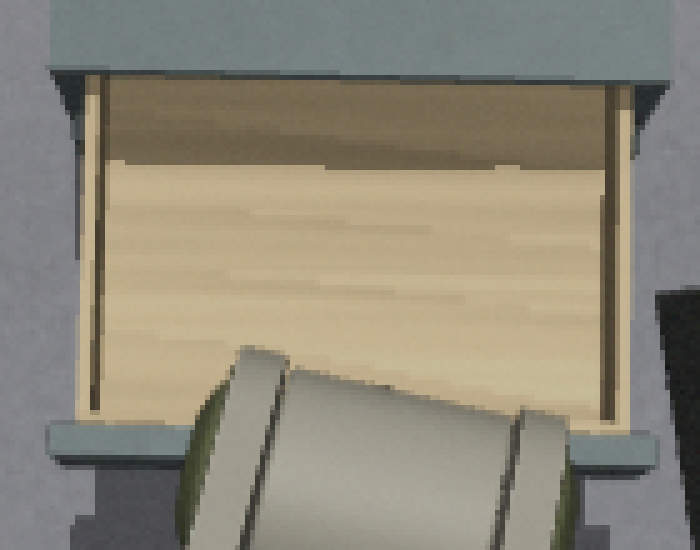

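The estimate is q≈157 mm. I pull 3 mm more, release and lift.

Request:
{"name": "step_arm", "arguments": {
  "series": [
    [[-1.5,-0.3,0,0],[-1.5,-0.3,0,0],[0,0,0,0],[0,0,0,0]]
  ]
}}

```text
time: 15.72
ee_pos: [418.8, 28.6, 90.7]
tool_rot: [-3.141, -0.014, 0.001]
wrist_force: [-0.9, 3.4, 0.1]
opening: 9.1
```

Request:
{"name": "step_arm", "arguments": {
  "series": [
    [[0,0,0,0],[0,0,0,0],[0,0,0,0],[0,0,-10,0],[0,0,-20,0],[0,0,-25,0],[0,0,-25,0],[0,0,-25,0],[0,0,-15,0],[0,0,0,0]]
  ],
  "hand": 28
}}

```text
time: 16.55
ee_pos: [420.7, 28.0, 213.5]
tool_rot: [3.14, 0.014, 0.01]
wrist_force: [0.3, -0.7, -0.4]
opening: 28.0
```

Run:
```python
from plan import *
# knife: centre estimate incl nose; direction yaw -13.36; grasp jaw across -> jaw yaw 76.64
plan([(421,332.5,190,76.6,24)])
FOLD[0]=False
plan([(421,332.5,190,76.6,24)])
plan([(421,332.5,190,-103.4,24)])
```

```text
now [420.7  28.  213.5] yaw 0.52 t 16.55 j [-0.22  0.14  1.6  -0.    1.39 -0.22]
[[0.1,-12.7,1.0,-0.055],[0.8,-12.7,1.0,-0.055],[1.5,-12.6,1.0,-0.055],[2.2,-12.5,1.0,-0.055],[2.9,-12.3,1.0,-0.055],[3.6,-12.2,1.0,-0.055],[4.2,-12.0,1.0,-0.055],[4.9,-11.7,1.0,-0.055],[5.5,-11.4,1.0,-0.055],[6.1,-11.1,1.0,-0.055],[6.7,-10.7,1.0,-0.055],[7.3,-10.4,1.0,-0.055]]
[[7.9,-9.9,1.0,-0.055],[8.4,-9.5,1.0,-0.055],[8.9,-9.0,1.0,-0.055],[9.4,-8.5,0.9,-0.055],[9.9,-8.0,1.0,-0.055],[10.3,-7.4,0.9,-0.055],[10.7,-6.8,1.0,-0.055],[11.1,-6.3,0.9,-0.055],[11.4,-5.6,1.0,-0.055],[11.7,-5.0,0.9,-0.055],[11.9,-4.4,1.0,-0.055],[12.1,-3.7,0.9,-0.055]]
max [12.1   12.7    1.     0.055] 12.794920867281673 end [421.  332.5 190. ] 76.1
now [420.7  28.  213.5] yaw 0.52 t 16.55 j [-0.22  0.14  1.6  -0.    1.39 -0.22]
[[0.1,-12.7,1.0,-0.055],[0.8,-12.7,1.0,-0.055],[1.5,-12.6,1.0,-0.055],[2.2,-12.5,1.0,-0.055],[2.9,-12.3,1.0,-0.055],[3.6,-12.2,1.0,-0.055],[4.2,-12.0,1.0,-0.055],[4.9,-11.7,1.0,-0.055],[5.5,-11.4,1.0,-0.055],[6.1,-11.1,1.0,-0.055],[6.7,-10.7,1.0,-0.055],[7.3,-10.4,1.0,-0.055]]
[[7.9,-9.9,1.0,-0.055],[8.4
[... 341 characters left out ...]
8.  213.5] yaw 0.52 t 16.55 j [-0.22  0.14  1.6  -0.    1.39 -0.22]
[[0.1,-12.7,1.0,0.076],[-0.8,-12.7,1.0,0.076],[-1.8,-12.6,1.0,0.076],[-2.7,-12.4,1.0,0.076],[-3.7,-12.1,1.0,0.076],[-4.6,-11.8,1.0,0.076],[-5.5,-11.4,1.0,0.076],[-6.3,-11.0,1.0,0.076],[-7.1,-10.5,1.0,0.076],[-7.9,-9.9,1.0,0.076],[-8.7,-9.3,1.0,0.076],[-9.3,-8.6,1.0,0.076]]
[[-10.0,-7.9,1.0,0.076],[-10.5,-7.1,1.0,0.076],[-11.0,-6.3,1.0,0.076],[-11.5,-5.4,0.9,0.076],[-11.9,-4.5,1.0,0.076],[-12.2,-3.6,0.9,0.076],[-12.4,-2.7,1.0,0.076],[-12.5,-1.7,0.9,0.076],[-12.7,-0.8,1.0,0.076],[-12.7,0.2,0.9,0.076],[-12.6,1.1,1.0,0.076],[-12.5,2.1,0.9,0.076]]
max [12.7   12.7    1.     0.076] 12.783192089615175 end [421.  332.5 190. ] -104.0
```

Request:
{"name": "step_arm", "arguments": {
  "series": [
    [[0,-12.5,0.5,-0.055],[1,-12.5,0.5,-0.055],[1.5,-12.5,0.5,-0.055],[2,-12.5,0.5,-0.055],[3,-12.5,0.5,-0.055],[3.5,-12,0.5,-0.055],[4,-12,0.5,-0.055],[5,-11.5,0.5,-0.055],[5.5,-11.5,0.5,-0.055],[6,-11,0.5,-0.055],[6.5,-11,0.5,-0.055],[7.5,-10.5,0.5,-0.055]]
  ],
  "hand": 50
}}

```text
time: 17.55
ee_pos: [418.6, 180.7, 203.6]
tool_rot: [2.966, 1.035, -0.002]
wrist_force: [0.1, -0.3, 0.2]
opening: 50.1
```

Request:
{"name": "step_arm", "arguments": {
  "series": [
    [[8,-10,0.5,-0.055],[8.5,-9.5,0.5,-0.055],[9,-9,0.5,-0.055],[9.5,-8.5,0.5,-0.055],[10,-8,0.5,-0.055],[10.5,-7.5,0.5,-0.055],[10.5,-7,0.5,-0.055],[11,-6,0.5,-0.055],[11.5,-5.5,0.5,-0.055],[11.5,-5,0.5,-0.055],[12,-4.5,0.5,-0.055],[12,-3.5,0.5,-0.06]]
  ]
}}

```text
time: 18.55
ee_pos: [419.5, 333.1, 197.4]
tool_rot: [2.466, 1.947, -0.003]
wrist_force: [0.2, -0.1, 0.4]
opening: 50.0
```

Request:
{"name": "step_arm", "arguments": {
  "series": [
    [[0,0,0,0],[0,0,0,0]]
  ]
}}

```text
time: 18.72
ee_pos: [419.4, 332.6, 197.6]
tool_rot: [2.469, 1.943, -0.003]
wrist_force: [-0.3, 0.3, 0.1]
opening: 50.3
```

Run:
```python
from plan import *
np.set_printoptions(precision=1,suppress=True)
w=cam("wrist","pics/w9.png");t=cam("top","pics/t9.png")
plan([(418.4,333,130,76.6,6)])
g=cv2.cvtColor(t["img"],cv2.COLOR_BGR2GRAY)
im=w["img"].copy()
for P in [(421,332.5,18),(421+73*np.cos(np.radians(-13.4)),332.5+73*np.sin(np.radians(-13.4)),9),(421-73*np.cos(np.radians(-13.4)),332.5-73*np.sin(np.radians(-13.4)),9)]:
    cv2.circle(im,tuple(int(x) for x in proj(w,P)),3,(0,0,255),1)
cv2.imwrite("pics/w9a.png",im)
# drawer measurement
cv2.imwrite("pics/t9c.png",cv2.resize(t["img"][160:270,255:395],None,fx=5,fy=5,interpolation=0))
```

```text
now [419.6 332.1 198.1] yaw 76.34 t 18.8167 j [ 0.5  0.4  1.3 -0.   1.4 -0.9]
[[0.1,-0.2,11.4,-0.001],[0.1,-0.2,11.3,-0.001],[0.1,-0.2,11.4,-0.001],[0.1,-0.3,11.3,-0.001],[0.1,-0.2,11.4,-0.001],[0.1,-0.3,11.3,-0.001]]
max [ 0.1  0.3 11.4  0. ] 11.402192771568108 end [418.4 333.  130. ] 76.7
```

View pics/w9a.png

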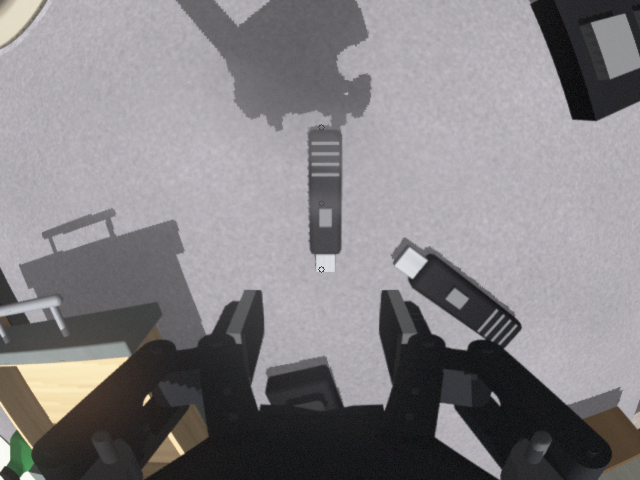

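View pics/t9c.png

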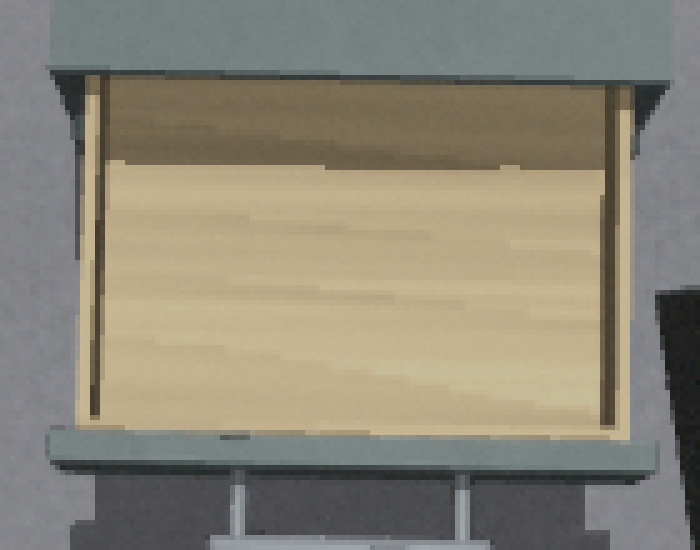

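The knife lies at u≈325 between the fingers (midpoint u≈322), and the look-alike stays clear to the right. I go down in stages, watching the force.

Request:
{"name": "step_arm", "arguments": {
  "series": [
    [[1,0,18,0],[1,0,18,0],[1,0,18,0],[0,0,18,0],[0,0,18,0],[0,0,18,0],[0,0,18,0],[0,0,18,0],[0,0,16,0],[0,0,14,0],[0,0,10,0],[0,0,0,0]]
  ]
}}

```text
time: 19.82
ee_pos: [419.6, 334.7, 13.0]
tool_rot: [-2.469, -1.941, 0.005]
wrist_force: [-0.2, -0.7, -0.2]
opening: 50.2
```

Request:
{"name": "step_arm", "arguments": {
  "series": [
    [[0,0,6,0],[0,0,6,0],[0,0,6,0],[0,0,4,0],[0,0,0,0],[0,0,0,0]]
  ]
}}

```text
time: 20.32
ee_pos: [420.3, 335.7, -7.4]
tool_rot: [-2.468, -1.943, 0.0]
wrist_force: [-0.2, -0.2, 0.2]
opening: 50.0
```

Run:
```python
from h import *
s=cam("scene");w=cam("wrist");o=ctrl.get_obs();print(o["ee_pos"],o["opening"],o["wrist_force"])
cv2.imwrite("pics/k1.png",np.hstack([cv2.resize(s["img"][130:250,230:350],(400,400),interpolation=2),cv2.resize(w["img"][60:460,120:520],(400,400))]))
```

```text
[420.52956645 335.77902935  -7.09593492] 50.068726964804156 [-0.03015992  0.28105506 -0.02771713]
```

View pics/k1.png

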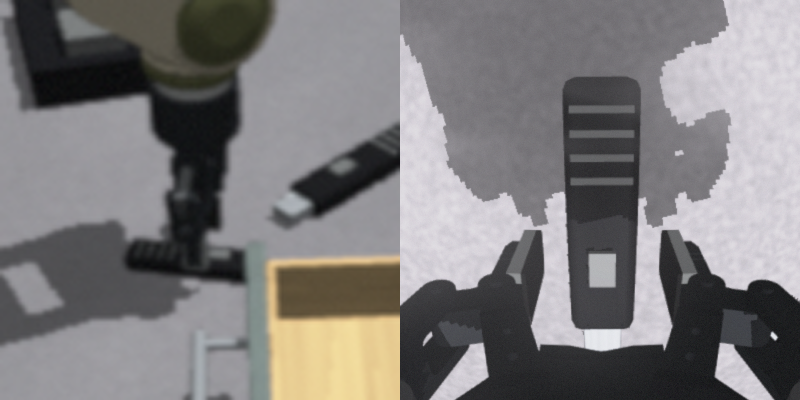

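The knife sits centred between the pads. A little lower, then I grip.

Request:
{"name": "step_arm", "arguments": {
  "series": [
    [[0,0,4,0],[0,0,3,0],[0,0,3,0],[0,0,2,0],[0,0,1,0],[0,0,0,0],[0,0,0,0]]
  ]
}}

```text
time: 21.0
ee_pos: [420.4, 335.7, -20.4]
tool_rot: [-2.468, -1.943, 0.0]
wrist_force: [0.5, -0.0, -0.4]
opening: 49.7
```

Request:
{"name": "step_arm", "arguments": {
  "series": [
    [[0,0,0,0],[0,0,0,0],[0,0,0,0],[0,0,0,0],[0,0,0,0],[0,0,0,0]]
  ],
  "hand": 20,
  "newtons": 40
}}

```text
time: 21.5
ee_pos: [420.5, 335.8, -20.0]
tool_rot: [2.468, 1.943, 0.001]
wrist_force: [-1.3, -0.2, 6.2]
opening: 30.5
```

Request:
{"name": "step_arm", "arguments": {
  "series": [
    [[0,0,-3,0],[0,0,-6,0],[0,0,-10,0],[0,0,-15,0],[0,0,-20,0],[0,0,-20,0],[0,0,-20,0],[0,0,-20,0],[0,0,-20,0],[0,0,-20,0],[0,0,-20,0],[0,0,0,0]]
  ]
}}

```text
time: 22.5
ee_pos: [421.7, 336.4, 158.0]
tool_rot: [2.467, 1.943, 0.011]
wrist_force: [0.2, -0.0, -1.9]
opening: 30.8
```

Run:
```python
from plan import *
s=cam("scene");w=cam("wrist");o=ctrl.get_obs();print(o["ee_pos"],o["opening"],o["wrist_force"])
cv2.imwrite("pics/k2.png",np.hstack([cv2.resize(s["img"][100:250,210:360],(400,400),interpolation=2),cv2.resize(w["img"][60:460,120:520],(400,400))]))
t=cam("top")
for p,z in [((255+100/5,160+425/5),148),((255+618/5,160+432/5),148),((255+50/5,160+430/5),159),((255+655/5,160+440/5),159),((255+45/5,160+458/5),159),((255+655/5,160+470/5),159),((255+105/5,160+72/5),170),((255+605/5,160+80/5),170)]: print(p,z,onz(t,p,z).round(1))
```

```text
[420.23344004 335.6474664  154.06077799] 30.387309806087575 [ 0.85231027 -0.77343432 -2.17787071]
(275.0, 245.0) 148 [472.3 142.7 148. ]
(378.6, 246.4) 148 [470.7 -91.2 148. ]
(265.0, 246.0) 159 [468.9 164.1 159. ]
(386.0, 248.0) 159 [ 466.1 -106.3  159. ]
(264.0, 251.6) 159 [456.3 166.1 159. ]
(386.0, 254.0) 159 [ 452.7 -106.2  159. ]
(276.0, 174.4) 170 [629.4 141.1 170. ]
(376.0, 176.0) 170 [627.5 -83.6 170. ]
```

View pics/k2.png

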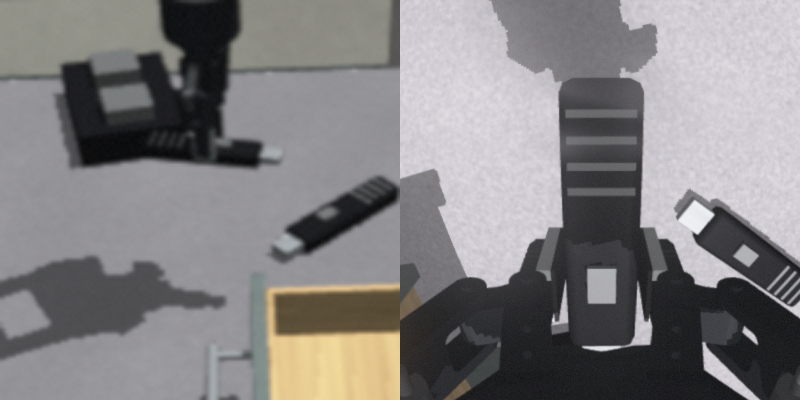

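The knife is held level. The drawer floor is uncovered from x≈473 to 628, which puts q at about 160. I'll lay the knife across the drawer at about (548,27).

Run:
```python
from plan import *
plan([(548,27,175,-0.8,24)])
```

```text
now [419.8 335.4 153.1] yaw 76.43 t 22.65 j [ 0.45  0.4   1.41  0.    1.33 -0.88]
[[-11.2,8.2,-0.9,0.056],[-10.8,8.8,-0.9,0.056],[-10.3,9.4,-0.9,0.056],[-9.7,10.0,-0.9,0.056],[-9.1,10.5,-0.9,0.056],[-8.5,11.0,-0.9,0.056],[-7.9,11.5,-0.9,0.056],[-7.3,11.9,-0.9,0.056],[-6.6,12.3,-0.9,0.056],[-5.9,12.6,-0.9,0.056],[-5.2,12.9,-0.9,0.056],[-4.4,13.2,-0.9,0.056]]
[[-3.7,13.4,-0.9,0.056],[-2.9,13.6,-0.9,0.056],[-2.2,13.7,-0.9,0.056],[-1.4,13.8,-0.9,0.056],[-0.6,13.9,-0.9,0.056],[0.2,13.9,-0.9,0.056],[0.9,13.9,-0.9,0.056],[1.7,13.8,-1.0,0.056],[2.5,13.7,-0.9,0.056],[3.3,13.5,-1.0,0.056],[4.0,13.4,-0.9,0.056],[4.7,13.1,-1.0,0.056]]
max [11.2   13.9    1.     0.056] 14.013208055259867 end [548.  27. 175.] -0.6
```

Request:
{"name": "step_arm", "arguments": {
  "series": [
    [[-11,8,-2.5,0.056],[-11,9,-2.5,0.056],[-10.5,9.5,-2.5,0.056],[-9.5,10,-2.5,0.056],[-9,10.5,-2.5,0.056],[-8.5,11,-2,0.056],[-8,11.5,-2,0.056],[-7.5,12,-2,0.056],[-6.5,12.5,-2,0.056],[-6,12.5,-2,0.056],[-5,13,0,0.056],[-4.5,13,0,0.056]]
  ]
}}

```text
time: 23.65
ee_pos: [484.2, 180.5, 174.8]
tool_rot: [-2.972, -1.017, 0.004]
wrist_force: [-0.2, -0.0, -1.9]
opening: 30.8
```

Request:
{"name": "step_arm", "arguments": {
  "series": [
    [[-3.5,13.5,0,0.056],[-3,13.5,0,0.056],[-2,13.5,0,0.056],[-1.5,14,0,0.056],[-0.5,14,0,0.056],[0,14,0,0.056],[1,14,0,0.056],[1.5,14,0,0.056],[2.5,13.5,0,0.056],[3.5,13.5,0,0.056],[4,13.5,0,0.056],[4.5,13,0,0.058]]
  ]
}}

```text
time: 24.65
ee_pos: [548.2, 26.3, 174.6]
tool_rot: [-3.141, 0.023, 0.005]
wrist_force: [0.7, 0.7, -1.5]
opening: 30.6
```

Request:
{"name": "step_arm", "arguments": {
  "series": [
    [[0,0,0,0],[0,0,0,0]]
  ]
}}

```text
time: 24.82
ee_pos: [548.2, 26.7, 174.8]
tool_rot: [-3.141, 0.019, 0.004]
wrist_force: [-0.6, -0.7, -1.6]
opening: 30.4
```

Run:
```python
from plan import *
plan([(548,27,120,-0.8,6),(548,27,78,-0.8,10)])
s=cam("scene");w=cam("wrist")
cv2.imwrite("pics/k3.png",np.hstack([cv2.resize(s["img"][120:320,280:480],(400,400),interpolation=2),cv2.resize(w["img"][:,80:560],(400,400))]))
```

```text
now [548.2  26.7 174.8] yaw -0.68 t 24.8167 j [-0.17  0.4   1.35  0.    1.4  -0.16]
[[-0.0,-0.1,9.1,0.0],[-0.0,-0.0,9.1,0.0],[-0.0,-0.1,9.2,0.0],[-0.1,-0.0,9.1,0.0],[-0.0,-0.1,9.2,0.0],[-0.1,-0.0,9.1,0.0],[0.0,-0.0,4.2,0.0],[0.0,-0.0,4.2,0.0],[0.0,-0.0,4.2,0.0],[0.0,-0.0,4.2,0.0],[0.0,-0.0,4.2,0.0],[0.0,-0.0,4.2,0.0]]
[[0.0,-0.0,4.2,0.0],[0.0,-0.0,4.2,0.0],[0.0,-0.0,4.2,0.0],[0.0,-0.0,4.2,0.0]]
max [0.1 0.1 9.2 0. ] 9.200543462209176 end [548.  27.  78.] -0.7
```

View pics/k3.png

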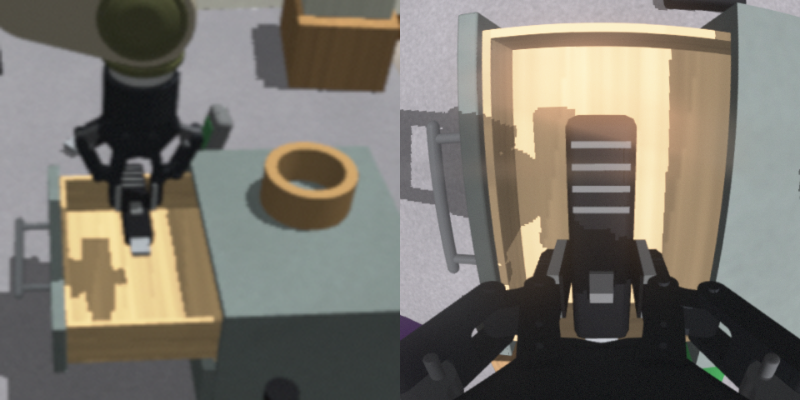

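The knife hangs over the middle of the open drawer, clear of its walls and of the unit. I lower it.

Request:
{"name": "step_arm", "arguments": {
  "series": [
    [[0,0,12,0],[0,0,12,0],[0,0,12,0],[0,0,10,0],[0,0,9,0],[0,0,8,0],[0,0,7,0],[0,0,6,0],[0,0,5,0],[0,0,4,0],[0,0,4,0],[0,0,0,0]]
  ]
}}

```text
time: 25.92
ee_pos: [548.4, 26.9, 86.5]
tool_rot: [-3.141, 0.019, 0.001]
wrist_force: [-0.0, 0.2, -2.2]
opening: 30.4
```

Request:
{"name": "step_arm", "arguments": {
  "series": [
    [[0,0,2,0],[0,0,2,0],[0,0,2,0],[0,0,1,0],[0,0,0,0]]
  ]
}}

```text
time: 26.33
ee_pos: [548.6, 26.8, 79.9]
tool_rot: [-3.142, 0.019, 0.0]
wrist_force: [-0.1, 0.2, -1.1]
opening: 30.6
```

Request:
{"name": "step_arm", "arguments": {
  "series": [
    [[0,0,1,0],[0,0,1,0],[0,0,0,0],[0,0,0,0]]
  ]
}}

```text
time: 26.67
ee_pos: [548.7, 26.8, 78.1]
tool_rot: [-3.142, 0.019, 0.0]
wrist_force: [0.3, -0.6, -1.3]
opening: 30.8
```

Request:
{"name": "step_arm", "arguments": {
  "series": [
    [[0,0,1,0],[0,0,1,0],[0,0,0,0],[0,0,0,0]]
  ]
}}

```text
time: 27.0
ee_pos: [548.6, 26.8, 76.0]
tool_rot: [-3.142, 0.019, 0.0]
wrist_force: [-0.0, 0.7, -1.1]
opening: 30.8
```

Request:
{"name": "step_arm", "arguments": {
  "series": [
    [[0,0,1,0],[0,0,0.5,0],[0,0,0,0],[0,0,0,0]]
  ]
}}

```text
time: 27.33
ee_pos: [548.9, 26.8, 75.0]
tool_rot: [3.141, -0.019, 0.001]
wrist_force: [-0.8, 0.0, 3.3]
opening: 30.7
```

I feel contact at TCP z=75, as predicted. I release and rise straight up.

Request:
{"name": "step_arm", "arguments": {
  "series": [
    [[0,0,0,0],[0,0,0,0],[0,0,0,0],[0,0,0,0]]
  ],
  "hand": 46
}}

```text
time: 27.67
ee_pos: [548.6, 26.9, 74.5]
tool_rot: [-3.141, 0.019, 0.0]
wrist_force: [0.2, -0.0, -0.7]
opening: 45.9
```

Request:
{"name": "step_arm", "arguments": {
  "series": [
    [[0,0,-4,0],[0,0,-8,0],[0,0,-15,0],[0,0,-20,0],[0,0,-25,0],[0,0,-25,0],[0,0,-25,0],[0,0,-20,0],[0,0,0,0]]
  ]
}}

```text
time: 28.42
ee_pos: [550.2, 26.7, 221.7]
tool_rot: [3.14, -0.019, 0.013]
wrist_force: [0.1, 0.0, 0.4]
opening: 46.3
```

Request:
{"name": "step_arm", "arguments": {
  "series": [
    [[-20,-5,-8,0],[-25,-5,-8,0],[-25,-5,-8,0],[-25,-5,-5,0],[-25,-5,0,0],[-25,0,0,0],[-20,0,0,0],[-15,0,0,0],[0,0,0,0],[0,0,0,0]]
  ]
}}

```text
time: 29.25
ee_pos: [368.9, 54.0, 246.0]
tool_rot: [3.141, -0.019, 0.002]
wrist_force: [-0.9, -0.2, 0.3]
opening: 45.7
```

Run:
```python
from h import *
np.set_printoptions(precision=1,suppress=True)
s=cam("scene","pics/sF.png");t=cam("top","pics/tF.png");o=ctrl.get_obs();print(o["ee_pos"],o["time"],o["wrist_force"])
g=cv2.cvtColor(t["img"],cv2.COLOR_BGR2GRAY);m=((g<75)*255).astype(np.uint8);k=np.zeros_like(m);k[180:240,280:370]=m[180:240,280:370]
c=max(cv2.findContours(k,0,1)[0],key=cv2.contourArea)
print(cv2.minAreaRect(np.array([onz(t,p[0],105)[:2] for p in c],np.float32)))
```

```text
[369.7  53.9 245.7] 29.35 [0.2 0.2 0.2]
((548.439697265625, 31.770305633544922), (123.18096160888672, 31.466541290283203), 89.11664581298828)
```

View pics/sF.png

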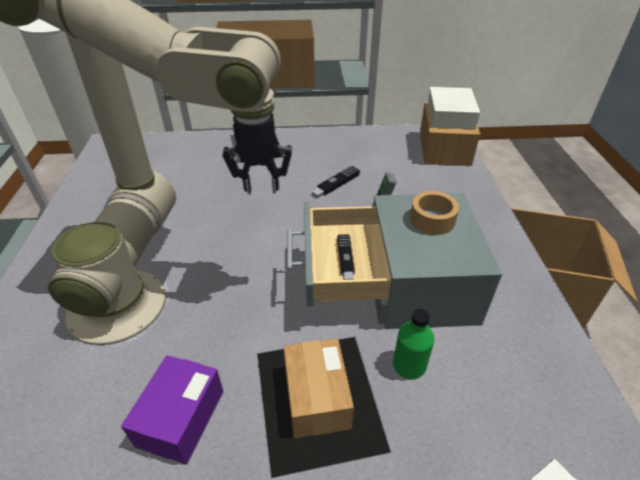

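View pics/tF.png

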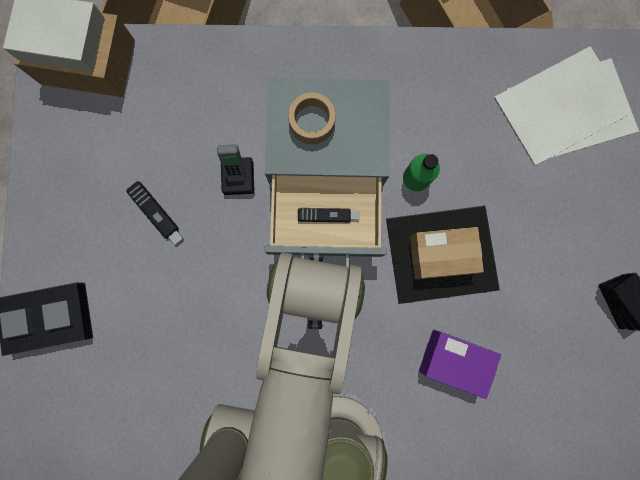

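The small knife lies flat on the drawer floor at (328,215) in the top view. The drawer is open, the carton is upright inside the mat at (447,252), and the bystanders and lower drawer look undisturbed. The arm is clear, so I hand in.

Run:
```python
from cell import ctrl
print(ctrl.finish_job())
```

```text
the job is handed in; nothing more can be done
None
```

I slid the brown carton onto the mat, pulled the top drawer out and laid the small knife flat on its floor. I handed the job in at about 29 s, with the arm clear of everything.

**Last checks**
- **Carton:** it is upright, with all four corners at least about 45 mm inside the mat's edges. The arm hid part of one side when I measured, but the final views show it whole and inside.
- **Drawer:** it is out by about 160 of 166 mm, measured to within a few mm.
- **Knife:** it lies across the drawer, near the middle of the uncovered floor. I lowered it until I felt a light contact of about 3 N, then let go.
- **Other things:** the lower drawer, tape, flask, phone and look-alikes look unmoved.

**What disagreed**
- **Tool length:** the fingertips were about 23 mm short of the reported TCP. The first grip on the handle therefore closed on nothing, just above the bar, with no force felt. I corrected for the offset from then on, and the bench and drawer-floor contacts agreed with it.
- **Drawer direction:** I took the unit's angle as +0.5°, but it is nearer −1°. This caused up to 18 N of sideways wrist force while pulling, which I then eased.

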